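# Rack and lock the washed guard panels

## Robot

A 6-joint arm with a two-finger parallel gripper is mounted at the origin on the work surface; the furniture and walls round the work are solid. World frame = base frame: x ahead of the robot, y to its left, z up, the work surface at z = 0. Lengths are in m, angles in rad, forces in N, time in s.
With the tool pointing down it reaches from about 0.35 to 0.975 m from the base axis. Payload 4.9 kg.
Tool frame: the origin (TCP) lies at the very end of the fingers, on their centre line; the grasp point (between the pads) lies 19 mm behind it (pinch_z is the distance from the TCP to the grasp point, in m); z points along the fingers, y is the line along which they close (so a half turn about z gives the same grasp; the last joint's range is limited). The gripper opens to 85 mm and grips with 20 to 120 N. Pads are 22 mm wide; open, the fingers measure 114 mm over their backs; the gripper's body (76 mm by 85 mm) begins 54 mm behind the grasp point. The pads swing forward as they close: fully open they stand 13 mm farther back than shut.
Start: joints at [-1.453, 0.053, 1.613, -0, 1.476, -0.119], TCP at [0.147, -0.608, 0.231] pointing down, gripper open.
Joint ranges: [-3.01, 3.01], [-1.01, 2.22], [0.06, 2.58], [-1.02, 4.17], [0.09, 2.62], [-3.14, 3.14]. Speed limits (rad/s): [2.57, 2.57, 3.14, 3.14, 3.14, 3.14].

## Interface

Orientations are given as a unit quaternion [w, x, y, z].
In Python, from plant import * gives the robot as it stands. The module is installed in compiled form; this text tells all that it offers.
- The arm moves only by the tool play_rows, never from a script. Its arguments are lists of equal length, an entry for each row: "linear": the shift along the world's x, y, z in m, a list of three; "turn": the turn about the world's z in degrees. A call has 1 to 8 rows; each row shifts and turns the commanded pose from where the row before left it; what a row does not reach is not made up. A row lasts 1/8 s, in which the tool goes at most 62.5 mm and 10.7 degrees, less where a joint would pass 70% of its speed; a pose out of reach is approached as far as the arm can. A call is refused whole if a number of a shift passes 0.0625 or a number of a turn 10.7, either way. A call with a gripper value outside its range is refused whole. "hand" is the finger opening in m, from 0 to 0.0854, set as the call begins (left out, the last holds). The fingers move at their own pace and stop on an object; the grip force is fixed at half the most. Time passes only in rows, so rows that do not move let the fingers close. It gives the time, the measured TCP pose, the force, the opening and the grip force at its end, in the units of the state.
- state(): the state, without advancing time (a new reading comes with each control period).
- grab_frame(name): name is "side" or "top"; returns the picture (420x560x3 uint8, red, green, blue); there is no depth.
- camera_info(name): a dict with "camera_matrix" (3x3 intrinsics, pixels), "distortion" ([k1, k2, p1, p2, k3] as OpenCV has them; the pictures are not rectified), "origin" and "attitude" of the camera in the world. Camera axes: x right, y down, z forward; pixel columns grow to the right and rows downward; lengths in m; the calibration is good to about 2 mm. A picture is of the moment at which its call begins. camera_info takes no time and is no camera call.
- job_done(): hands the job in; it is judged then, once.
Trained networks look in the newest picture that a camera, given by its name, has taken for a name from the list of things; names that differ only in an ending like _2 or _b are one class to them, and where a whole thing is asked for, a point or a joint stands for the part that bears it (a point fixed in the world has none). Each returns a list of dicts, best first, with "p" (0 to 1); they miss things now and then, are a little off and sometimes report something else, mostly with a low value. They report only what shows in the picture. A call takes as long as a camera call.
- trace(camera, thing): "region" (420x560 bool, what is visible of it) and "location" ([column, row] in pixels, amid what is visible of it).
The state is a dict: "time": time; "joint_pos": joint angles; "joint_vel": joint speeds; "joint_efforts": joint torques, N m; "tool_pos": TCP position; "tool_rot": TCP orientation; "contact_force": force on the tool from outside, world axes, zero at the start; "ft_torque": the same for the moment, N m; "gripper_width": opening from 0.0 (shut) to 1.0 (fully open); "grasp_force": force on a finger pad.
Only numpy, scipy, OpenCV 4.12 (cv2) and the standard library are available. Lean on these libraries where they do the work, as an engineer would, in place of code of your own. Each camera call takes 0.05 s, during which the arm holds its last target. There are 200 camera calls.

## Task

Put the filler's washed blue guard panels away in the clip rack: turn the red lock knob until it clicks open, push every panel that stands on the table upright into a slot of its own until it snaps fully home on the slot floor, then turn the knob back until it clicks locked over them. Do not knock over the full jam jars.

Things in the scene. Friction and masses are not known exactly. Their poses are not given: they have to be found in the camera images.
- rack: low metal rack fixed to the table, 0.29 m long, four slots side by side along its y (y = -96, -32, 32, 96 mm). Origin: centre of its underside, x and y level, z up. Each slot takes a panel's plate upright from above, panel x along rack x (either way round), the feet hanging outside the slot walls on both sides. A seated panel rests on the slot floor, rack z = 25, its top then at 132
- slot0 (a point): middle of this slot's floor, 25 mm above the table; axes as the rack's, y across the slot. Walls: x within 30 mm, up to 40 above the floor, 11 apart, flared to 25 at 54 above. On the +y side a sprung white roller (30 above the floor, 12 radius) stands in the gap: push the panel down with about 8 to 15 N past it until it snaps into the panel's window; its weight is not enough
- slot1 (a point): middle of this slot's floor, 25 mm above the table; axes as the rack's, y across the slot. Walls: x within 30 mm, up to 40 above the floor, 11 apart, flared to 25 at 54 above. On the +y side a sprung white roller (30 above the floor, 12 radius) stands in the gap: push the panel down with about 8 to 15 N past it until it snaps into the panel's window; its weight is not enough
- slot2 (a point): middle of this slot's floor, 25 mm above the table; axes as the rack's, y across the slot. Walls: x within 30 mm, up to 40 above the floor, 11 apart, flared to 25 at 54 above. On the +y side a sprung white roller (30 above the floor, 12 radius) stands in the gap: push the panel down with about 8 to 15 N past it until it snaps into the panel's window; its weight is not enough
- slot3 (a point): middle of this slot's floor, 25 mm above the table; axes as the rack's, y across the slot. Walls: x within 30 mm, up to 40 above the floor, 11 apart, flared to 25 at 54 above. On the +y side a sprung white roller (30 above the floor, 12 radius) stands in the gap: push the panel down with about 8 to 15 N past it until it snaps into the panel's window; its weight is not enough
- lock_knob (a joint): red lock knob, rad: 0 = locked, 1.4 = open (a stop at each end), growing counter-clockwise seen from above. Detented: it resists with up to about 0.3 N m until half way (0.7), then snaps on to the other end; let go earlier it springs back. It drives the lock bar
- lock_bar (a joint): steel bar along the rack's -x side with four red tabs, 43 to 49 mm above the table; m: 0 = locked, tabs over the feet of seated panels and blocking empty slots; 0.020 = open (moved to rack +y), tabs midway between slots. It cannot close if a panel stands over 4 mm too high
- knob_grip (a point): middle of the knob's grip bar, on its upright axis, 102 mm above the table, on a grey housing 76 mm high at the rack's -x side (at rack x = -118, y = 0 mm). The bar is 50 mm long along this point's y (which turns with the knob), 14 thick along its x, 28 high (14 above and below this point)
- panel_1: blue guard panel standing on the table, 112 mm wide (x), 107 tall (z), 0.18 to 0.29 kg, most of it in the feet; may be absent. Origin: centre of underside. Plate 84 wide, 8 thick (y), z 0 to 87, with a window 38 wide, z 18 to 42; white grip rail on top 60 wide, 14 thick, z 86 to 107; a steel foot at each lower corner, x 38 to 56, 40 deep (y), 14 high. Faces alike
- panel_2: blue guard panel standing on the table, 112 mm wide (x), 107 tall (z), 0.18 to 0.29 kg, most of it in the feet; may be absent. Origin: centre of underside. Plate 84 wide, 8 thick (y), z 0 to 87, with a window 38 wide, z 18 to 42; white grip rail on top 60 wide, 14 thick, z 86 to 107; a steel foot at each lower corner, x 38 to 56, 40 deep (y), 14 high. Faces alike
- panel_3: blue guard panel standing on the table, 112 mm wide (x), 107 tall (z), 0.18 to 0.29 kg, most of it in the feet; may be absent. Origin: centre of underside. Plate 84 wide, 8 thick (y), z 0 to 87, with a window 38 wide, z 18 to 42; white grip rail on top 60 wide, 14 thick, z 86 to 107; a steel foot at each lower corner, x 38 to 56, 40 deep (y), 14 high. Faces alike
- panel_4: blue guard panel standing on the table, 112 mm wide (x), 107 tall (z), 0.18 to 0.29 kg, most of it in the feet; may be absent. Origin: centre of underside. Plate 84 wide, 8 thick (y), z 0 to 87, with a window 38 wide, z 18 to 42; white grip rail on top 60 wide, 14 thick, z 86 to 107; a steel foot at each lower corner, x 38 to 56, 40 deep (y), 14 high. Faces alike
- full_jar_1: full glass jam jar with gold lid, 70 mm wide, 114 tall, standing on the table; a bystander. Origin: centre of its underside
- full_jar_3: full glass jam jar with gold lid, 70 mm wide, 114 tall, standing on the table; a bystander. Origin: centre of its underside

How it is judged:
By the outcome, as a careful person would: the job done as asked, in the order asked, and still so for the second after the job is handed in, with the robot touching nothing.
Of panel_1, panel_2, panel_3, panel_4 only 3 to 4 are there at a start; the rules pass over those that are not, and their reading is None.
At some moment in a run one of panel_1, panel_2, panel_3, panel_4 may be knocked a few centimetres aside while the robot is not near it.
It also fails if it takes over 210 s, if anything falls off the work surface, if the arm or the gripper's body presses on something with over 40 N, if the wrist force passes 120 N, or if a joint passes its speed limit or range.

## Working session

There is one attempt and no reset: what is moved stays moved. The work goes in short steps, Python scripts to look and compute and a tool call to move; the robot and the scene stay as the last step left them, time stands still between calls to the robot, and variables do not carry over. Pictures are saved under pics/ and viewed, at most 14 in all, crops included, and the job is handed in when it is done.

Besides the shell and the picture viewer there is one more tool, called after "Call:" as name(argument=value, ...) on one line, values as JSON. play_rows: Moves the arm, as the interface text tells. Its arguments: {"type":"object","properties":{"linear":{"type":"array","items":{"type":"array","items":{"type":"number"}}},"turn":{"type":"array","items":{"type":"number"}},"hand":{"type":"number"}},"required":["linear","turn"]}

```bash
mkdir -p pics; cat > h.py <<'E'
from plant import *
import numpy as np, cv2
from scipy.spatial.transform import Rotation as R
def cam(n):
    c=camera_info(n); q=c["attitude"]
    q=np.array(q)
    M=q if q.shape==(3,3) else R.from_quat([q[1],q[2],q[3],q[0]]).as_matrix()
    return np.array(c["camera_matrix"]),np.array(c["distortion"]),np.array(c["origin"]),M
def px2w(n,px,z):
    K,d,o,M=cam(n)
    u=cv2.undistortPoints(np.array(px,float).reshape(-1,1,2),K,d).reshape(-1,2)
    r=np.c_[u,np.ones(len(u))]@M.T
    return o+r*((z-o[2])/r[:,2])[:,None]
def w2px(n,P):
    K,d,o,M=cam(n)
    rv=cv2.Rodrigues(M.T)[0]
    return cv2.projectPoints(np.array(P,float).reshape(-1,1,3),rv,-M.T@o,K,d)[0].reshape(-1,2)
def save(n,f,scale=1,crop=None):
    im=grab_frame(n)[:,:,::-1]
    if crop: im=im[crop[1]:crop[3],crop[0]:crop[2]]
    cv2.imwrite(f,cv2.resize(im,None,fx=scale,fy=scale,interpolation=cv2.INTER_CUBIC))
E
python3 - <<'E'
from h import *
for n in("top","side"):
    save(n,f"pics/{n}0.png",1.42); print(camera_info(n))
    for t in ("rack","lock_knob","lock_bar","panel_1","full_jar_1"):
        for r in trace(n,t): 
            m=r["region"]; ys,xs=np.nonzero(m)
            print(n,t,round(r["p"],2),np.round(r["location"]),m.sum(),xs.min(),xs.max(),ys.min(),ys.max())
print(state())
E
```

```text
{'camera_matrix': array([[428.73090208,   0.        , 281.88120038],
       [  0.        , 428.73090208, 208.89033914],
       [  0.        ,   0.        ,   1.        ]]), 'distortion': array([-0.08353592,  0.        ,  0.        ,  0.        ,  0.        ]), 'origin': array([ 0.52428211, -0.02661131,  1.22284926]), 'attitude': array([ 0.02909943, -0.69942254,  0.71377885, -0.02193349])}
top rack 0.82 [230. 234.] 5909 184 261 182 289
top rack 0.26 [192. 234.] 205 186 200 223 241
top lock_knob 0.49 [192. 235.] 190 186 200 224 241
top lock_bar 0.72 [217. 237.] 432 207 226 187 282
top lock_bar 0.47 [375. 266.] 409 350 392 258 275
top panel_1 0.9 [372. 265.] 291 351 391 259 273
top panel_1 0.86 [380. 210.] 426 354 396 201 221
top panel_1 0.81 [313. 217.] 299 296 335 208 225
top panel_1 0.73 [326. 266.] 405 302 342 259 275
top panel_1 0.73 [219. 222.] 193 208 224 193 281
top full_jar_1 0.84 [248. 142.] 659 236 262 126 157
top full_jar_1 0.77 [312. 172.] 650 298 324 159 189
{'camera_matrix': array([[391.95172373,   0.        , 279.5365414 ],
       [  0.        , 391.95172373, 208.5837466
[... 825 characters left out ...]
298307e+00,  5.26849273e-02,  1.61287538e+00,  5.99847217e-06,
        1.47604695e+00, -1.19013043e-01]), 'joint_vel': array([-3.91898937e-04, -4.93128144e-04, -1.02896350e-03,  4.32848396e-04,
        3.01187339e-04, -4.89761953e-05]), 'joint_efforts': array([-1.41189470e-03, -3.93411219e+01, -3.70233393e+01, -2.16198764e-04,
        7.29963631e-04,  2.82097950e-06]), 'tool_pos': array([ 0.14662832, -0.60753515,  0.23132765]), 'tool_rot': array([-7.30032856e-06,  9.92997385e-01,  1.18136336e-01,  2.99016130e-06]), 'contact_force': array([0.67286449, 0.25280675, 0.18759017]), 'ft_torque': array([ 0.02290491,  0.01427696, -0.01417449]), 'grasp_force': 0.0, 'gripper_width': 1.0008107579274048}
```

View pics/top0.png

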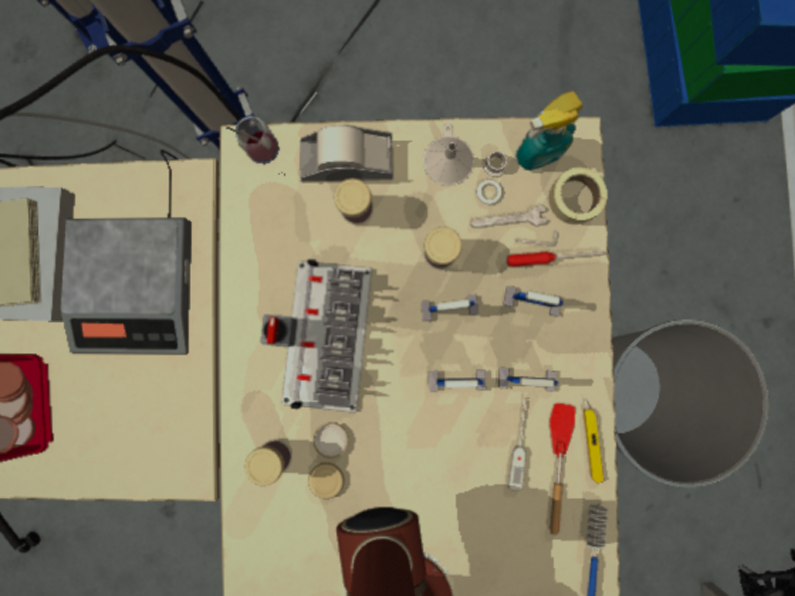

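View pics/side0.png

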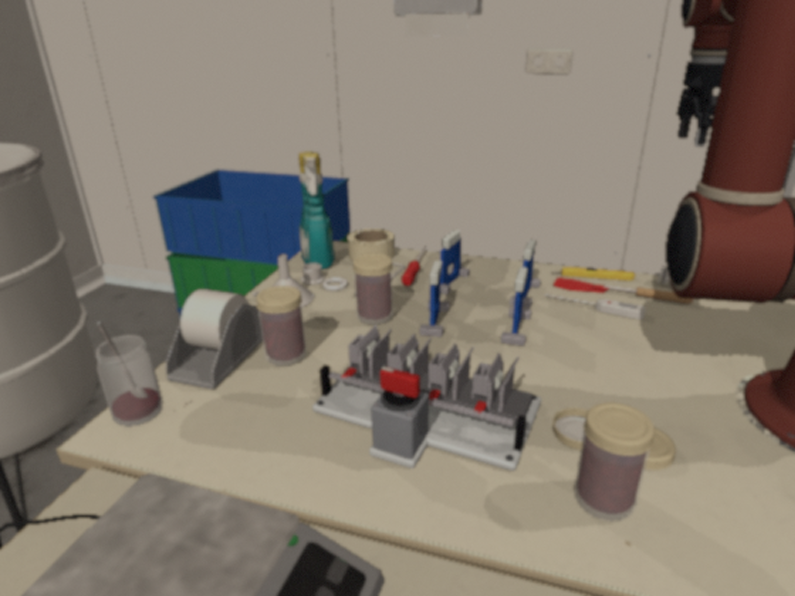

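The top picture shows the rack at about (232,235) px with the knob on its left at (192,234). The four panels stand at (317,216), (377,210), (323,268) and (373,267), with their planes roughly along world y. The jars are at (248,140) and (312,173), and more jars stand near the robot base. Next I'll zoom in on crops and fit the model.

```bash
cat >> h.py <<'E'
def rackpts(x,y,th):
    c,s=np.cos(th),np.sin(th)
    f=lambda p:[x+c*p[0]-s*p[1],y+s*p[0]+c*p[1],p[2]]
    return f
def draw_rack(im,n,pose,off,sc,col=(0,255,255)):
    f=rackpts(*pose)
    segs=[]
    for sy in(-.096,-.032,.032,.096):
        for e in(-1,1):
            segs.append([(-.03,sy+e*.0125,.079),(.03,sy+e*.0125,.079)])
    for a in(-1,1): segs.append([(-.118+a*.007,-.025,.116),(-.118+a*.007,.025,.116)])
    for a in segs:
        p=(w2px(n,[f(q) for q in a])-off)*sc
        cv2.line(im,*[tuple(int(v) for v in q) for q in p],col,1)
E
python3 - <<'E'
from h import *
k=px2w("top",[[192,233]],.116)[0]; print("knob",k)
m=[r for r in trace("top","rack")][0]["region"].astype(np.uint8)
c=max(cv2.findContours(m,0,2)[0],key=cv2.contourArea); rr=cv2.minAreaRect(c); print(rr)
bx=cv2.boxPoints(rr); w=px2w("top",bx,.02); print(np.round(w,3))
d1=w[1]-w[0]; d2=w[2]-w[1]; d=d1 if np.linalg.norm(d1)>np.linalg.norm(d2) else d2
d=d*np.sign(d[0]); th=np.arctan2(d[1],d[0])-np.pi/2
x,y=k[0]+.118*np.cos(th),k[1]+.118*np.sin(th); print("rack",x,y,th)
raw=grab_frame("top"); cr=raw[170:300,170:420][:,:,::-1]
im=cv2.resize(cr,None,fx=3.2,fy=3.2,interpolation=cv2.INTER_CUBIC)
draw_rack(im,"top",(x,y,th),np.array([169.5,169.5]),3.2)
for r in trace("top","panel_1"):
    l=r["location"]
    if l[0]<280: continue
    reg=r["region"]; x0,y0=np.int32(l)
    sub=raw[y0-16:y0+17,x0-30:x0+31].astype(int)
    hsv=cv2.cvtColor(sub.astype(np.uint8),cv2.COLOR_RGB2HSV)
    wm=((hsv[:,:,2]>190)&(hsv[:,:,1]<40)).astype(np.uint8)
    cs=cv2.findContours(wm,0,1)[0]
    if not cs: print(l,"none",hsv[:,:,1].min(),hsv[:,:,2].max()); continue
    c=max(cs,key=cv2.contourArea); p=c.reshape(-1,2)+[x0-30,y0-16]
    q=cv2.minAreaRect(p.astype(np.float32)); W=px2w("top",cv2.boxPoints(q),.107)
    e=W[1]-W[0]; g=W[2]-W[1]; e=e if np.linalg.norm(e)>np.linalg.norm(g) else g
    e=e*(-1 if e[1]>0 else 1)
    print(round(r["p"],2),q,"ctr",np.round(W.mean(0),4),"len",np.linalg.norm(e),"yaw",np.degrees(np.arctan2(e[1],e[0])))
    for v in cv2.boxPoints(q): cv2.circle(im,tuple(int(t) for t in (v-[169.5,169.5])*3.2),2,(0,0,255),-1)
cv2.imwrite("pics/z1.png",im)
for t in("full_jar_1",):
    for r in trace("top",t): print(t,px2w("top",[r["location"]],.114))
E
```

```text
knob [0.54656672 0.21820116 0.116     ]
((220.29876708984375, 235.31097412109375), (73.10567474365234, 106.12469482421875), 6.34019136428833)
[[0.406 0.28  0.02 ]
 [0.703 0.245 0.02 ]
 [0.676 0.038 0.02 ]
 [0.381 0.076 0.02 ]]
rack 0.5327293121288235 0.1010152965315866 -1.6883328948583647
0.9 ((324.5, 270.5), (1.0, 19.0), 90.0) ctr [ 0.4431 -0.1231  0.107 ] len 0.04918169566650798 yaw -91.2343503306133
0.76 ((381.9529724121094, 209.21176147460938), (18.439088821411133, 1.5185132026672363), 12.52880859375) ctr [ 0.5988 -0.2777  0.107 ] len 0.04837834777318412 yaw -103.70698227249471
[372.9, 266.7] none 0 188
0.54 ((319.03076171875, 214.2461700439453), (1.7364861965179443, 18.109071731567383), 82.87498474121094) ctr [ 0.5891 -0.1126  0.107 ] len 0.047258219387834435 yaw -84.05779326701216
full_jar_1 [[ 0.69513908 -0.08953237  0.114     ]]
full_jar_1 [[0.78607053 0.06759015 0.114     ]]
```

View pics/z1.png

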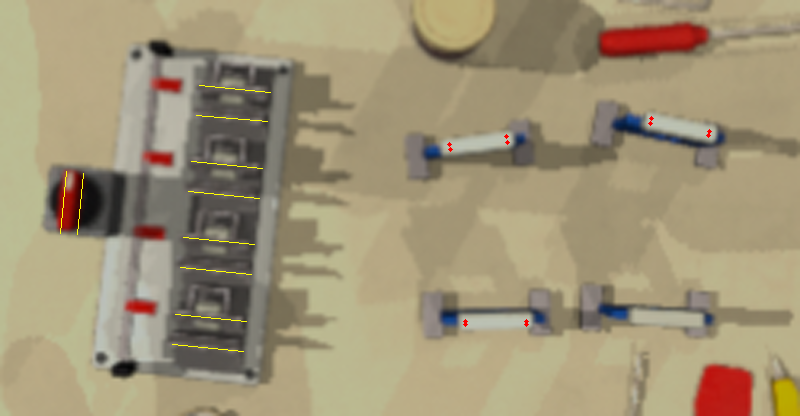

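Call:
play_rows(linear=[[0.045,0.04,0],[0.045,0.04,0],[0.045,0.04,0],[0.045,0.04,0],[0.045,0.04,0],[0.045,0.04,0],[0.045,0.04,0],[0.045,0.04,0]], turn=[-2.5,-2.5,-2.5,-2.5,-2.5,-2.5,-2.5,-2.8], hand=0.06)

```text
time: 1.8
tool_pos: [0.508, -0.2861, 0.2316]
tool_rot: [0.0, 0.998, -0.059, 0.0]
contact_force: [-0.6, -0.8, 0.1]
gripper_width: 0.702
grasp_force: 0.0
```

Call:
play_rows(linear=[[0.005,0.05,0],[0.005,0.05,0],[0.005,0.05,0],[0.005,0.05,0],[0.005,0.05,0],[0.005,0.05,0],[0.005,0.05,0],[0.005,0.05,0]], turn=[0,0,0,0,0,0,0,0])

```text
time: 2.8
tool_pos: [0.5466, 0.1141, 0.2316]
tool_rot: [-0.0, 0.998, -0.059, 0.0]
contact_force: [0.2, -0.3, 0.3]
gripper_width: 0.702
grasp_force: 0.0
```

```bash
python3 - <<'E'
from h import *
s=state(); print(s["tool_pos"],s["tool_rot"],s["time"])
im=grab_frame("side")[205:345,180:400][:,:,::-1]
im=cv2.resize(im,None,fx=3.6,fy=3.6,interpolation=cv2.INTER_CUBIC)
draw_rack(im,"side",(.5327,.101,-1.688),np.array([179.5,204.5]),3.6)
cv2.imwrite("pics/z2.png",im)
E
```

```text
[0.54663371 0.11413286 0.2315724 ] [-1.06988721e-05  9.98276344e-01 -5.86873897e-02  3.61069484e-04] 2.8
```

View pics/z2.png

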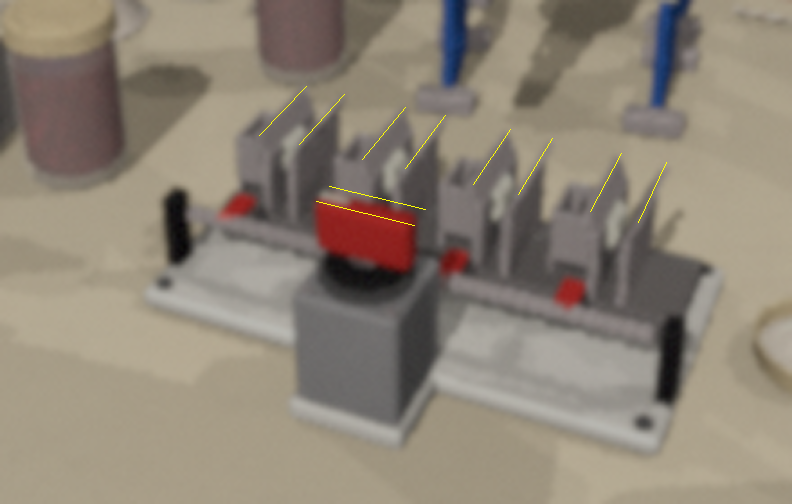

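The overlay's flare tips match the picture at (308,90), (408,108), (510,131) and (620,151) px, and the knob's front edge matches too. The rack pose is good, so I'm going to the knob.

Call:
play_rows(linear=[[0,0.05,0],[0,0.05,0],[0,0.005,-0.03],[0,0,-0.04],[0,0,-0.04],[0,0,-0.025],[0,0,-0.012],[0,0,0]], turn=[0,0,0,0,0,0,0,0])

```text
time: 3.85
tool_pos: [0.5463, 0.2172, 0.0838]
tool_rot: [0.0, 0.998, -0.059, -0.001]
contact_force: [0.3, -0.1, 0.2]
gripper_width: 0.702
grasp_force: 0.0
```

Call:
play_rows(linear=[[0,0,0],[0,0,0],[0,0,0],[0,0,0],[0,0,0]], turn=[0,0,0,0,0], hand=0.0)

```text
time: 4.47
tool_pos: [0.5495, 0.2214, 0.0885]
tool_rot: [-0.005, 0.998, -0.059, 0.004]
contact_force: [1.0, 11.4, 4.6]
gripper_width: 0.152
grasp_force: 61.0
```

Call:
play_rows(linear=[[0.001,0.004,0.003],[0,0,0],[0,0,0],[0,0,0],[0,0,0],[0,0,0],[0,0,0],[0,0,0]], turn=[0,8,8,8,8,8,8,8])

```text
time: 5.48
tool_pos: [0.5489, 0.2231, 0.0886]
tool_rot: [-0.001, 0.908, 0.419, 0.003]
contact_force: [2.2, 6.3, -2.8]
gripper_width: 0.155
grasp_force: 60.2
```

Call:
play_rows(linear=[[0,0,0],[0,0,0],[0,0,0],[0,0,0]], turn=[8,8,8,0])

```text
time: 5.98
tool_pos: [0.5483, 0.2234, 0.0885]
tool_rot: [-0.001, 0.802, 0.597, 0.002]
contact_force: [0.9, 6.9, -2.0]
gripper_width: 0.149
grasp_force: 60.4
```

```bash
python3 - <<'E'
from h import *
s=state(); print(s["tool_pos"],s["tool_rot"],s["contact_force"],s["ft_torque"],s["joint_pos"],2*np.degrees(np.arctan2(s["tool_rot"][2],s["tool_rot"][1]))-90)
E
```

```text
[0.5482563  0.22342609 0.08854762] [-0.0010925   0.80227681  0.59694708  0.00221444] [ 0.89278574  6.87090631 -1.98004484] [ 1.08645718 -0.16274334  0.05478983] [0.25956457 0.1022395  1.80950311 0.00390119 1.22655042 0.54966502] -16.69662029555907
```

Call:
play_rows(linear=[[0,0,0],[0,0,0],[0,0,0.04],[0,0,0.06],[0,-0.05,0.04],[0,-0.06,0],[-0.02,-0.06,0],[-0.02,-0.06,0]], turn=[0,0,0,0,5,5,5,0], hand=0.05)

```text
time: 6.98
tool_pos: [0.5075, -0.008, 0.227]
tool_rot: [0.001, 0.718, 0.697, 0.0]
contact_force: [-0.1, -0.1, 0.7]
gripper_width: 0.59
grasp_force: 0.0
```

Call:
play_rows(linear=[[-0.02,-0.06,0],[-0.02,-0.06,0],[0,0,0]], turn=[0,0,0])

```text
time: 7.35
tool_pos: [0.4673, -0.1282, 0.2269]
tool_rot: [0.001, 0.72, 0.694, -0.0]
contact_force: [-0.7, 0.5, 0.4]
gripper_width: 0.583
grasp_force: 0.0
```

```bash
cat >> h.py <<'E'
def look(f,sc=3.2,c=(170,170,420,300)):
    raw=grab_frame("top"); im=cv2.resize(raw[c[1]:c[3],c[0]:c[2]][:,:,::-1],None,fx=sc,fy=sc,interpolation=cv2.INTER_CUBIC)
    draw_rack(im,"top",(.5327,.101,-1.688),np.array([c[0],c[1]])-.5,sc)
    cv2.imwrite(f,im); panels(raw)
def panels(raw=None):
    if raw is None: raw=grab_frame("top")
    for r in trace("top","panel_1"):
        x0,y0=np.int32(r["location"])
        sub=raw[y0-16:y0+17,x0-30:x0+31]; hsv=cv2.cvtColor(np.ascontiguousarray(sub),cv2.COLOR_RGB2HSV)
        wm=((hsv[:,:,2]>140)&(hsv[:,:,1]<40)&((sub.max(2).astype(int)-sub.min(2))<35)).astype(np.uint8)
        near=cv2.dilate(r["region"][y0-16:y0+17,x0-30:x0+31].astype(np.uint8),np.ones((3,3)))
        cs=cv2.findContours(wm&near,0,1)[0]
        if not cs: print(np.round(r["location"]),round(r["p"],2),"norail"); continue
        q=cv2.minAreaRect((max(cs,key=cv2.contourArea).reshape(-1,2)+[x0-30,y0-16]).astype(np.float32)); W=px2w("top",cv2.boxPoints(q),.107)
        e=W[1]-W[0]; g=W[2]-W[1]; e=e if np.linalg.norm(e)>np.linalg.norm(g) else g
        e=e*(-1 if e[1]>0 else 1)
        print(np.round(r["location"]),round(r["p"],2),"ctr",np.round(W.mean(0)[:2],4),"len",round(np.linalg.norm(e),4),"yaw",round(np.degrees(np.arctan2(e[1],e[0])),1))
E
python3 - <<'E'
from h import *
look("pics/z3.png"); s=state(); print(s["tool_pos"])
E
```

```text
[315. 218.] 0.79 ctr [ 0.5898 -0.1182] len 0.0729 yaw -76.4
[376. 209.] 0.59 ctr [ 0.5988 -0.278 ] len 0.0592 yaw -103.1
[306. 268.] 0.47 ctr [ 0.4504 -0.0708] len 0.0317 yaw -176.5
[ 0.46839884 -0.12505118  0.2266536 ]
```

View pics/z3.png

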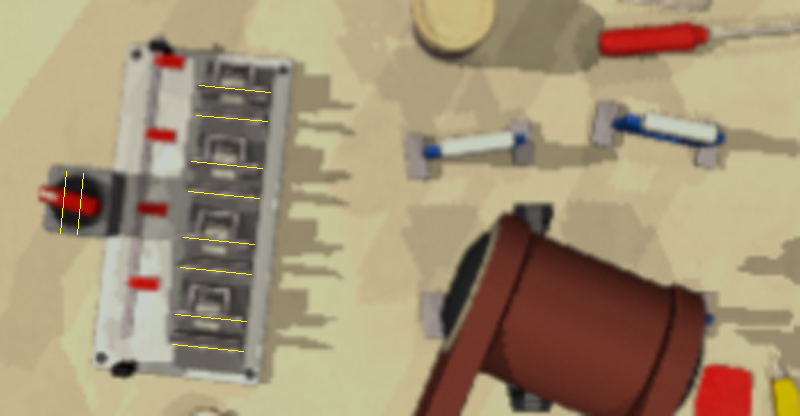

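The knob now lies along rack x and every tab has moved up about 23 px, so it's open. Next is panel C, under the gripper.

Call:
play_rows(linear=[[-0.025,0.002,0],[0,0,-0.05],[0,0,-0.05],[0,0,-0.034],[0,0,-0.014],[0,0,0]], turn=[0.7,0,0,0,0,0])

```text
time: 8.2
tool_pos: [0.4436, -0.1216, 0.0781]
tool_rot: [-0.001, 0.713, 0.701, -0.0]
contact_force: [1.1, -0.2, -0.3]
gripper_width: 0.577
grasp_force: 0.0
```

Call:
play_rows(linear=[[0,0,0],[0,0,0],[0,0,0],[0,0,0]], turn=[0,0,0,0], hand=0.0)

```text
time: 8.7
tool_pos: [0.4443, -0.1229, 0.0801]
tool_rot: [0.001, 0.713, 0.701, 0.0]
contact_force: [-2.5, 0.6, 6.1]
gripper_width: 0.149
grasp_force: 61.1
```

Call:
play_rows(linear=[[0,0,0.03],[0,0,0.05],[0,0,0.05],[0,0.035,0.03],[0,0.06,0],[-0.003,0.06,0],[-0.003,0.05,0],[0,0.03,0]], turn=[0,0,0,0,-2,-2,-1.7,0])

```text
time: 9.7
tool_pos: [0.437, 0.1146, 0.2383]
tool_rot: [0.0, 0.747, 0.665, 0.0]
contact_force: [-0.6, 0.1, -2.3]
gripper_width: 0.149
grasp_force: 60.0
```

Call:
play_rows(linear=[[0,0,0],[0,0,0]], turn=[0,0])

```text
time: 9.95
tool_pos: [0.4375, 0.112, 0.2382]
tool_rot: [0.0, 0.747, 0.664, -0.0]
contact_force: [0.4, -0.4, -2.7]
gripper_width: 0.151
grasp_force: 60.0
```

```bash
cat >> h.py <<'E'
def pose():
    s=state(); q=s["tool_rot"]; print("pos",np.round(s["tool_pos"],4),"yaw",round(2*np.degrees(np.arctan2(q[2],q[1]))-90,2),"F",np.round(s["contact_force"],1),"w",s["gripper_width"],"t",s["time"])
def sideview(f,pan=None,c=(180,145,400,345),sc=3):
    im=cv2.resize(grab_frame("side")[c[1]:c[3],c[0]:c[2]][:,:,::-1],None,fx=sc,fy=sc,interpolation=cv2.INTER_CUBIC)
    off=np.array(c[:2])-.5
    draw_rack(im,"side",(.5327,.101,-1.688),off,sc)
    if pan is not None: # x,y,z,yaw of panel base
        g=rackpts(pan[0],pan[1],pan[3])
        for a in ([(-.042,y,z) for y,z in((-.004,0),(.004,0),(.004,.087),(-.004,.087),(-.004,0))],[(.042,y,z) for y,z in((-.004,0),(.004,0),(.004,.087),(-.004,.087),(-.004,0))],[(-.056,y,z) for y,z in((-.02,0),(.02,0),(.02,.014),(-.02,.014),(-.02,0))]):
            P=[np.array(g(q))+[0,0,pan[2]] for q in a]
            cv2.polylines(im,[np.int32((w2px("side",P)-off)*sc)],False,(0,255,0),1)
    cv2.imwrite(f,im)
E
python3 - <<'E'
from h import *
pose(); p=state()["tool_pos"]
sideview("pics/z4.png",(p[0],p[1],p[2]-.080,-1.688))
E
```

```text
pos [0.4375 0.112  0.2382] yaw -6.74 F [ 0.4 -0.4 -2.7] w 0.15063418546993348 t 9.95
```

View pics/z4.png

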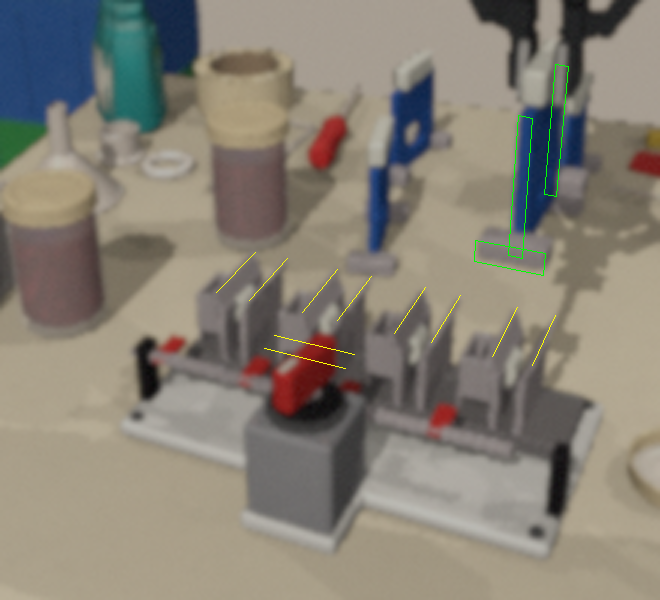

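Call:
play_rows(linear=[[0,0,-0.04],[0,0,-0.03],[0,0,-0.02],[0,0,-0.01],[0,0,0]], turn=[0,0,0,0,0])

```text
time: 10.62
tool_pos: [0.4372, 0.1117, 0.1385]
tool_rot: [-0.001, 0.748, 0.663, -0.001]
contact_force: [-3.3, -0.1, -0.2]
gripper_width: 0.156
grasp_force: 60.5
```

Call:
play_rows(linear=[[0,0,-0.008],[0,0,-0.007],[0,0,0]], turn=[0,0,0])

```text
time: 11.0
tool_pos: [0.4372, 0.1122, 0.1236]
tool_rot: [-0.001, 0.748, 0.664, -0.0]
contact_force: [-4.1, 0.8, 1.3]
gripper_width: 0.154
grasp_force: 60.7
```

Call:
play_rows(linear=[[0,0,-0.008],[0,0,-0.008],[0,0,-0.005],[0,0,0],[0,0,0]], turn=[0,0,0,0,0])

```text
time: 11.62
tool_pos: [0.4389, 0.1121, 0.105]
tool_rot: [0.001, 0.747, 0.664, 0.001]
contact_force: [-6.0, -1.1, 10.4]
gripper_width: 0.151
grasp_force: 62.7
```

Call:
play_rows(linear=[[0,0,-0.004],[0,0,0],[0,0,0]], turn=[0,0,0])

```text
time: 12.0
tool_pos: [0.4401, 0.1122, 0.1049]
tool_rot: [0.001, 0.747, 0.664, 0.001]
contact_force: [-13.1, -2.7, 30.1]
gripper_width: 0.151
grasp_force: 67.5
```

Call:
play_rows(linear=[[0,0,0.004],[0,0,0],[0,0,0],[0,0,0],[0,0,0.05],[0,0,0.06],[0,0,0.03]], turn=[0,0,0,0,0,0,0], hand=0.03)

```text
time: 12.88
tool_pos: [0.4387, 0.1126, 0.246]
tool_rot: [0.002, 0.747, 0.664, 0.002]
contact_force: [0.7, -0.5, -0.3]
gripper_width: 0.349
grasp_force: 0.0
```

```bash
python3 - <<'E'
from h import *
pose(); panels(); sideview("pics/z5.png")
E
```

```text
pos [0.4387 0.1126 0.246 ] yaw -6.73 F [ 0.7 -0.5 -0.3] w 0.34875199118526834 t 12.875
[373. 267.] 0.91 ctr [ 0.444 -0.262] len 0.0576 yaw -95.2
[315. 217.] 0.91 ctr [ 0.5896 -0.1183] len 0.0729 yaw -75.9
[377. 210.] 0.75 ctr [ 0.599  -0.2783] len 0.0587 yaw -102.5
[253. 274.] 0.5 ctr [0.4343 0.0919] len 0.013 yaw -91.0
```

View pics/z5.png

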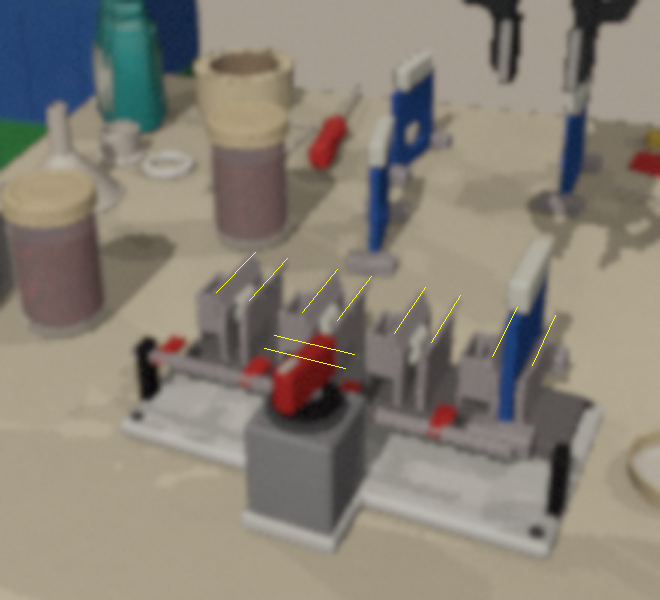

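Call:
play_rows(linear=[[0,-0.045,0],[0,-0.055,0],[0,-0.055,0],[0,-0.055,0],[0,-0.055,0],[0.003,-0.055,0],[0.003,-0.055,0],[0,0,-0.03]], turn=[0,0,0,0,0,0,1.5,0], hand=0.05)

```text
time: 14.02
tool_pos: [0.4435, -0.2661, 0.2118]
tool_rot: [0.001, 0.74, 0.672, -0.0]
contact_force: [1.2, -0.7, 0.2]
gripper_width: 0.584
grasp_force: 0.0
```

Call:
play_rows(linear=[[0,0,-0.05],[0,0,-0.045],[0,0,-0.03],[0,0,-0.011],[0,0,0]], turn=[0,0,0,0,0])

```text
time: 14.65
tool_pos: [0.4427, -0.2618, 0.0749]
tool_rot: [-0.001, 0.739, 0.674, -0.0]
contact_force: [-0.5, 0.2, 0.9]
gripper_width: 0.588
grasp_force: 0.0
```

Call:
play_rows(linear=[[0,0,0],[0,0,0],[0,0,0],[0,0,0]], turn=[0,0,0,0], hand=0.0)

```text
time: 15.15
tool_pos: [0.4441, -0.2632, 0.0779]
tool_rot: [0.001, 0.739, 0.674, -0.0]
contact_force: [-2.3, 1.4, 5.7]
gripper_width: 0.153
grasp_force: 60.2
```

Call:
play_rows(linear=[[0,0,0.03],[0,0,0.05],[0,0,0.05],[0.005,0.03,0.035],[0.01,0.055,0],[0.01,0.055,0],[0.01,0.055,0],[0.01,0.055,0]], turn=[0,0,0,0,-1.5,0,0,0])

```text
time: 16.15
tool_pos: [0.4883, -0.0106, 0.2407]
tool_rot: [-0.0, 0.747, 0.664, 0.0]
contact_force: [0.7, -0.4, -2.0]
gripper_width: 0.151
grasp_force: 59.1
```

Call:
play_rows(linear=[[0.01,0.055,0],[0.004,0.045,0],[0,0.017,0],[0,0,0],[0,0,0]], turn=[0,0,0,0,0])

```text
time: 16.77
tool_pos: [0.5025, 0.1034, 0.2411]
tool_rot: [0.0, 0.748, 0.664, -0.0]
contact_force: [-0.5, -0.9, -2.7]
gripper_width: 0.154
grasp_force: 59.1
```

```bash
python3 - <<'E'
from h import *
pose(); panels()
E
```

```text
pos [0.5025 0.1034 0.2411] yaw -6.8 F [-0.5 -0.9 -2.7] w 0.15447312114156997 t 16.775
[381. 210.] 0.69 ctr [ 0.5987 -0.278 ] len 0.0592 yaw -103.1
[253. 250.] 0.69 ctr [0.4829 0.0639] len 0.0181 yaw -0.9
[300. 213.] 0.61 ctr [ 0.6042 -0.0798] len 0.0754 yaw -77.7
[255. 273.] 0.42 ctr [0.4223 0.0662] len 0.0181 yaw -91.0
[312. 176.] 0.19 norail
```

Panel A was knocked: its location moved from (315,217) to (300,213) px. I'll insert D in slot1 first.

Call:
play_rows(linear=[[0,0,-0.045],[0,0,-0.03],[0,0,-0.02],[0,0,-0.01],[0,0,-0.008],[0,0,-0.007],[0,0,0]], turn=[0,0,0,0,0,0,0])

```text
time: 17.75
tool_pos: [0.5015, 0.1046, 0.1217]
tool_rot: [-0.002, 0.748, 0.664, -0.001]
contact_force: [-5.1, 1.4, 0.3]
gripper_width: 0.155
grasp_force: 60.2
```

Call:
play_rows(linear=[[0,0,-0.008],[0,0,-0.008],[0,0,-0.005],[0,0,0],[0,0,0]], turn=[0,0,0,0,0])

```text
time: 18.38
tool_pos: [0.503, 0.1043, 0.1027]
tool_rot: [-0.0, 0.748, 0.664, -0.0]
contact_force: [-6.4, -0.5, 6.7]
gripper_width: 0.15
grasp_force: 61.1
```

Call:
play_rows(linear=[[0,0,-0.003],[0,0,0],[0,0,0]], turn=[0,0,0])

```text
time: 18.75
tool_pos: [0.5036, 0.1043, 0.1026]
tool_rot: [0.0, 0.748, 0.664, -0.0]
contact_force: [-12.8, -2.5, 20.7]
gripper_width: 0.152
grasp_force: 63.9
```

Call:
play_rows(linear=[[0,0,0.004],[0,0,0],[0,0,0],[0,0,0],[0,0,0.05],[0,0,0.06],[0,0,0.03]], turn=[0,0,0,0,0,0,0], hand=0.03)

```text
time: 19.62
tool_pos: [0.5039, 0.1046, 0.2453]
tool_rot: [0.002, 0.747, 0.664, 0.002]
contact_force: [0.2, -0.5, -0.2]
gripper_width: 0.357
grasp_force: 0.0
```

```bash
python3 - <<'E'
from h import *
pose(); look("pics/z6.png")
E
```

```text
pos [0.5039 0.1046 0.2453] yaw -6.73 F [ 0.2 -0.5 -0.2] w 0.356790325384832 t 19.625
[378. 210.] 0.58 ctr [ 0.5987 -0.278 ] len 0.0592 yaw -103.1
[304. 211.] 0.57 ctr [ 0.6042 -0.0798] len 0.0754 yaw -77.7
[256. 250.] 0.52 ctr [0.483  0.0582] len 0.0197 yaw -109.4
```

View pics/z6.png

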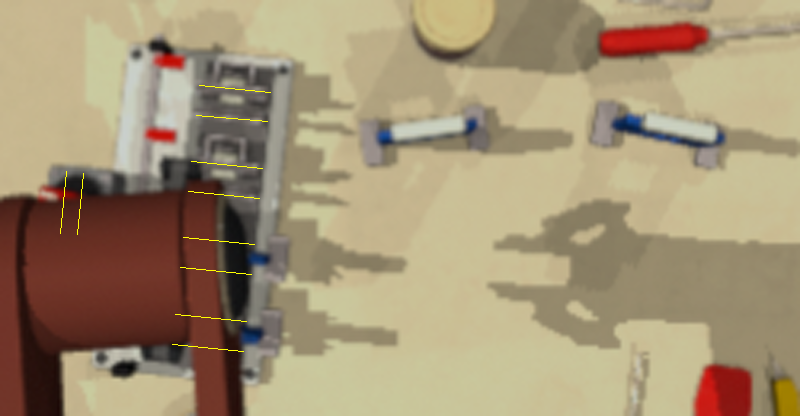

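```bash
python3 - <<'E'
from h import *
z=lambda p:px2w("top",(np.array(p)/3.2+169.5),.107)
w=z([[390,137],[466,124],[428,130.5]]); print(w,np.degrees(np.arctan2(*(w[1]-w[0])[[1,0]])))
E
```

```text
[[ 0.59562857 -0.04067474  0.107     ]
 [ 0.60496483 -0.10285383  0.107     ]
 [ 0.60029576 -0.07175225  0.107     ]] -81.4607688123993
```

Call:
play_rows(linear=[[0.015,-0.03,0],[0.02,-0.035,0],[0.02,-0.035,0],[0.02,-0.035,0],[0.012,-0.025,0],[0.01,-0.016,0],[0,0,-0.05],[0,0,-0.03]], turn=[3,3,3,3,3,0,0,0], hand=0.042)

```text
time: 20.72
tool_pos: [0.5983, -0.0711, 0.1578]
tool_rot: [-0.002, 0.655, 0.756, -0.001]
contact_force: [-0.6, -0.6, -0.8]
gripper_width: 0.494
grasp_force: 0.0
```

Call:
play_rows(linear=[[0.001,0,-0.035],[0,0,-0.03],[0,0,-0.013],[0,0,0]], turn=[0,0,0,0])

```text
time: 21.22
tool_pos: [0.5998, -0.0711, 0.0821]
tool_rot: [-0.001, 0.654, 0.756, -0.001]
contact_force: [0.3, -1.2, 0.5]
gripper_width: 0.492
grasp_force: 0.0
```

Call:
play_rows(linear=[[0,0,0],[0,0,0],[0,0,0],[0,0,0]], turn=[0,0,0,0], hand=0.0)

```text
time: 21.72
tool_pos: [0.6017, -0.0719, 0.0853]
tool_rot: [0.001, 0.654, 0.756, 0.001]
contact_force: [-1.8, -0.8, 5.1]
gripper_width: 0.15
grasp_force: 61.6
```

Call:
play_rows(linear=[[0,0,0.03],[0,0,0.05],[0,0,0.05],[-0.003,0.02,0.03],[-0.01,0.05,0],[-0.01,0.05,0],[-0.01,0.038,0],[0,0.0105,0]], turn=[0,0,0,0,-5,-5,-4.9,0])

```text
time: 22.72
tool_pos: [0.5664, 0.099, 0.2424]
tool_rot: [-0.001, 0.746, 0.666, -0.0]
contact_force: [1.0, -0.4, -2.2]
gripper_width: 0.146
grasp_force: 60.6
```

Call:
play_rows(linear=[[0,0,0],[0,0,0]], turn=[0,0])

```text
time: 22.98
tool_pos: [0.5677, 0.096, 0.243]
tool_rot: [0.0, 0.747, 0.665, -0.0]
contact_force: [-0.5, -0.5, -2.2]
gripper_width: 0.147
grasp_force: 60.6
```

```bash
python3 - <<'E'
from h import *
pose(); p=state()["tool_pos"]
sideview("pics/z7.png",(p[0],p[1],p[2]-.085,-1.688))
E
```

```text
pos [0.5677 0.096  0.243 ] yaw -6.68 F [-0.5 -0.5 -2.2] w 0.1472261922839523 t 22.975
```

View pics/z7.png

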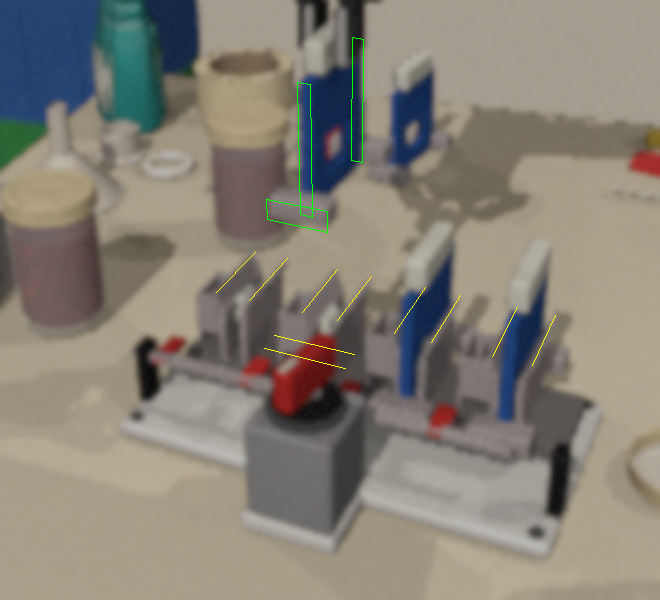

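Both seated panels look good. The held panel's foot is near (302,208) px against the overlay's (297,215), so it's about 3 mm off along rack x, within tolerance. I'm inserting it.

Call:
play_rows(linear=[[0,0.002,-0.04],[0,0,-0.03],[0,0,-0.02],[0,0,-0.01],[0,0,-0.008],[0,0,-0.005],[0,0,0]], turn=[0,0,0,0,0,0,0])

```text
time: 23.9
tool_pos: [0.5663, 0.099, 0.131]
tool_rot: [-0.002, 0.747, 0.665, -0.001]
contact_force: [-6.3, 1.3, 1.8]
gripper_width: 0.152
grasp_force: 63.6
```

Call:
play_rows(linear=[[0,0,-0.008],[0,0,-0.008],[0,0,-0.005],[0,0,0],[0,0,0]], turn=[0,0,0,0,0])

```text
time: 24.52
tool_pos: [0.5671, 0.0984, 0.1098]
tool_rot: [-0.001, 0.747, 0.665, -0.001]
contact_force: [-5.2, 0.2, 1.0]
gripper_width: 0.154
grasp_force: 63.0
```

Call:
play_rows(linear=[[0,0,-0.004],[0,0,-0.002],[0,0,0],[0,0,0]], turn=[0,0,0,0])

```text
time: 25.02
tool_pos: [0.5681, 0.0984, 0.1097]
tool_rot: [-0.0, 0.747, 0.665, -0.001]
contact_force: [-16.7, -2.6, 24.9]
gripper_width: 0.153
grasp_force: 68.1
```

Call:
play_rows(linear=[[0,0,0.005],[0,0,0],[0,0,0],[0,0,0],[0,0,0.05],[0,0,0.06],[0.004,-0.04,0.03]], turn=[0,0,0,0,0,0,0], hand=0.03)

```text
time: 25.9
tool_pos: [0.5728, 0.0602, 0.2524]
tool_rot: [0.002, 0.746, 0.666, 0.002]
contact_force: [0.3, -1.0, -0.2]
gripper_width: 0.353
grasp_force: 0.0
```

```bash
python3 - <<'E'
from h import *
panels(); pose()
E
```

```text
[234. 251.] 0.77 ctr [0.5021 0.1087] len 0.06 yaw -96.4
[376. 211.] 0.55 ctr [ 0.5987 -0.278 ] len 0.0592 yaw -103.1
pos [0.5742 0.0567 0.2537] yaw -6.78 F [-0.6  0.8  0.3] w 0.3571876096471257 t 26.0
```

Call:
play_rows(linear=[[0.004,-0.05,0],[0.004,-0.05,0],[0.004,-0.05,0],[0.004,-0.05,0],[0.004,-0.05,0],[0.004,-0.05,0],[0.002,-0.03,0],[0,-0.006,0]], turn=[0,-2,-2,-2,0,0,0,0], hand=0.05)

```text
time: 27.0
tool_pos: [0.597, -0.278, 0.2461]
tool_rot: [-0.002, 0.781, 0.624, -0.0]
contact_force: [-0.3, 0.4, -0.6]
gripper_width: 0.589
grasp_force: 0.0
```

Call:
play_rows(linear=[[0.001,0,-0.05],[0,0,-0.05],[0,0,-0.04],[0,0,-0.02],[0,0,-0.008],[0,0,0]], turn=[0,0,0,0,0,0])

```text
time: 27.75
tool_pos: [0.5992, -0.277, 0.0812]
tool_rot: [0.001, 0.78, 0.625, 0.0]
contact_force: [-0.0, -0.5, 0.4]
gripper_width: 0.584
grasp_force: 0.0
```

Call:
play_rows(linear=[[0,0,0],[0,0,0],[0,0,0],[0,0,0]], turn=[0,0,0,0], hand=0.0)

```text
time: 28.25
tool_pos: [0.5992, -0.2775, 0.0821]
tool_rot: [0.001, 0.781, 0.625, 0.0]
contact_force: [-2.0, 0.7, 5.6]
gripper_width: 0.155
grasp_force: 59.8
```

Call:
play_rows(linear=[[0,0,0.03],[0,0,0.05],[0,0,0.05],[0.002,0.03,0.032],[0.005,0.055,0],[0.005,0.055,0],[0.005,0.055,0],[0.005,0.055,0]], turn=[0,0,0,0,3,3,0,0])

```text
time: 29.25
tool_pos: [0.6201, -0.0252, 0.2414]
tool_rot: [-0.0, 0.747, 0.665, -0.0]
contact_force: [1.1, 0.1, -2.1]
gripper_width: 0.152
grasp_force: 58.9
```

Call:
play_rows(linear=[[0.005,0.055,0],[0.005,0.045,0],[0,0.018,0],[0,0,0],[0,0,0]], turn=[0,0,0,0,0])

```text
time: 29.88
tool_pos: [0.6305, 0.0896, 0.242]
tool_rot: [0.0, 0.747, 0.665, -0.0]
contact_force: [0.1, -0.8, -2.0]
gripper_width: 0.15
grasp_force: 58.9
```

Call:
play_rows(linear=[[0,0.002,-0.04],[0,0,-0.03],[0,0,-0.02],[0,0,-0.01],[0,0,-0.008],[0,0,-0.007],[0,0,0]], turn=[0,0,0,0,0,0,0])

```text
time: 30.75
tool_pos: [0.6289, 0.0929, 0.1277]
tool_rot: [-0.002, 0.747, 0.665, -0.002]
contact_force: [-6.3, 1.0, 0.6]
gripper_width: 0.151
grasp_force: 59.9
```

Call:
play_rows(linear=[[0,0,-0.008],[0,0,-0.008],[0,0,-0.005],[0,0,-0.002],[0,0,0]], turn=[0,0,0,0,0])

```text
time: 31.38
tool_pos: [0.6306, 0.0926, 0.107]
tool_rot: [-0.0, 0.747, 0.665, -0.0]
contact_force: [-8.5, -0.4, 6.3]
gripper_width: 0.147
grasp_force: 60.9
```

Call:
play_rows(linear=[[0,0,-0.003],[0,0,0],[0,0,0]], turn=[0,0,0])

```text
time: 31.75
tool_pos: [0.6309, 0.0926, 0.1069]
tool_rot: [-0.0, 0.747, 0.665, -0.0]
contact_force: [-13.5, -0.9, 19.3]
gripper_width: 0.15
grasp_force: 62.8
```

Call:
play_rows(linear=[[0,0,0.004],[0,0,0],[0,0,0],[0,0,0],[0,0,0.05],[0,0,0.06],[0,0,0.03]], turn=[0,0,0,0,0,0,0], hand=0.03)

```text
time: 32.62
tool_pos: [0.632, 0.0931, 0.2497]
tool_rot: [0.002, 0.747, 0.665, 0.002]
contact_force: [0.7, -0.5, -0.7]
gripper_width: 0.352
grasp_force: 0.0
```

Call:
play_rows(linear=[[-0.025,0.04,0],[-0.025,0.04,0],[-0.025,0.04,0],[-0.007,0.01,0],[0,0,0],[0,0,0]], turn=[-3,-4,-3,0,0,0], hand=0.05)

```text
time: 33.38
tool_pos: [0.5492, 0.222, 0.2452]
tool_rot: [0.0, 0.802, 0.597, -0.0]
contact_force: [-0.1, 0.4, 0.1]
gripper_width: 0.586
grasp_force: 0.0
```

```bash
python3 - <<'E'
from h import *
pose(); sideview("pics/z8.png")
E
```

```text
pos [0.5492 0.222  0.2452] yaw -16.69 F [-0.1  0.4  0.1] w 0.585844278755215 t 33.375
```

View pics/z8.png

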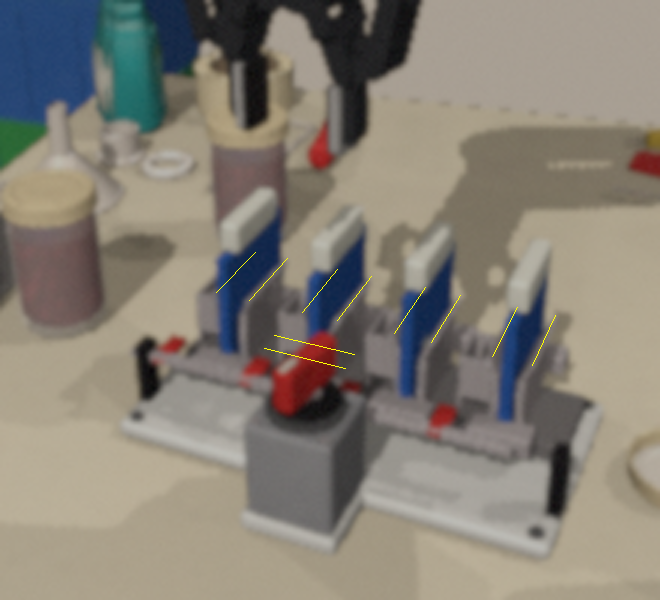

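All four panels stand seated at even heights in the rack. Now the knob back to locked.

Call:
play_rows(linear=[[0,0,-0.05],[0,0,-0.05],[0,0,-0.035],[0,0,-0.015],[0,0,-0.007],[0,0,0]], turn=[0,0,0,0,0,0])

```text
time: 34.17
tool_pos: [0.5495, 0.2229, 0.0894]
tool_rot: [0.0, 0.802, 0.597, 0.001]
contact_force: [-0.3, 0.2, 0.2]
gripper_width: 0.584
grasp_force: 0.0
```

Call:
play_rows(linear=[[0,0,0],[0,0,0],[0,0,0],[0,0,0],[0,0,0]], turn=[0,0,0,0,0], hand=0.0)

```text
time: 34.8
tool_pos: [0.5483, 0.2236, 0.09]
tool_rot: [-0.001, 0.802, 0.597, 0.0]
contact_force: [-4.7, 0.7, 5.5]
gripper_width: 0.151
grasp_force: 60.0
```

Call:
play_rows(linear=[[0,0,0],[0,0,0],[0,0,0],[0,0,0],[0,0,0],[0,0,0],[0,0,0],[0,0,0]], turn=[-8,-8,-8,-8,-8,-8,-8,-8])

```text
time: 35.8
tool_pos: [0.5495, 0.2222, 0.09]
tool_rot: [0.001, 0.997, 0.08, 0.001]
contact_force: [-0.2, -4.8, 5.4]
gripper_width: 0.151
grasp_force: 59.7
```

Call:
play_rows(linear=[[0,0,0],[0,0,0],[0,0,0],[0,0,0]], turn=[-8,-8,0,0])

```text
time: 36.3
tool_pos: [0.5495, 0.2217, 0.09]
tool_rot: [0.001, 0.998, -0.058, 0.001]
contact_force: [-1.2, -6.1, 3.7]
gripper_width: 0.147
grasp_force: 59.9
```

Release, retreat away from everything, and check.

Call:
play_rows(linear=[[0,0,0],[0,0,0],[0,0,0],[0,0,0.04],[0,0,0.05],[0,0,0.05],[0,0,0.03],[0,-0.05,0]], turn=[0,0,0,0,0,0,0,0], hand=0.05)

```text
time: 37.3
tool_pos: [0.5501, 0.1748, 0.2628]
tool_rot: [-0.001, 0.998, -0.055, 0.004]
contact_force: [0.4, -0.9, -0.2]
gripper_width: 0.584
grasp_force: 0.0
```

Call:
play_rows(linear=[[0,-0.055,0],[0,-0.055,0],[0,-0.055,0],[0,-0.055,0],[0,-0.055,0],[0,-0.055,0],[0,-0.055,0],[0,0,0]], turn=[0,0,0,0,0,0,0,0])

```text
time: 38.3
tool_pos: [0.5481, -0.2151, 0.258]
tool_rot: [0.0, 0.998, -0.06, -0.0]
contact_force: [-1.0, 0.5, 0.3]
gripper_width: 0.585
grasp_force: 0.0
```

```bash
python3 - <<'E'
from h import *
pose(); sideview("pics/z9.png"); look("pics/z10.png")
for r in trace("top","full_jar_1"): print(px2w("top",[r["location"]],.114))
E
```

```text
pos [ 0.5481 -0.2151  0.258 ] yaw -96.9 F [-1.   0.5  0.3] w 0.5851612259063379 t 38.3
[247. 200.] 0.94 ctr [0.6333 0.0931] len 0.0578 yaw -91.2
[242. 226.] 0.78 ctr [0.566  0.1006] len 0.0607 yaw -97.5
[237. 272.] 0.7 ctr [0.4399 0.1218] len 0.0735 yaw -93.3
[238. 248.] 0.69 ctr [0.5019 0.1144] len 0.0705 yaw -91.0
[[ 0.69171611 -0.08944544  0.114     ]]
[[0.77857452 0.06794618 0.114     ]]
```

View pics/z9.png

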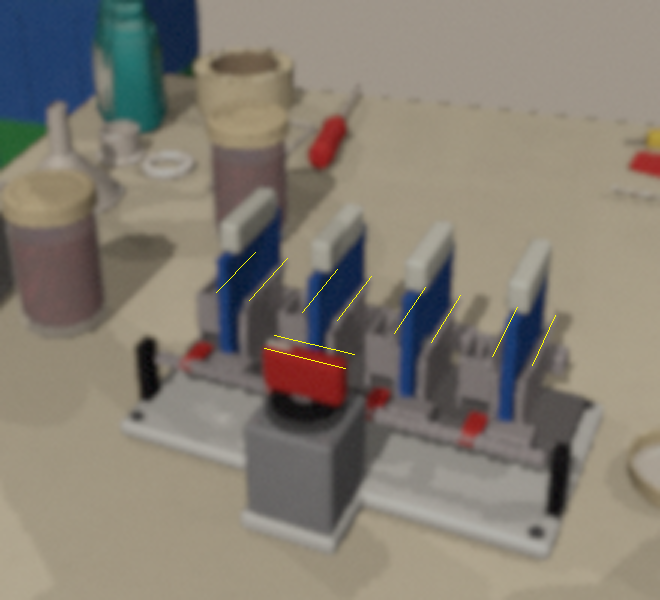

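View pics/z10.png

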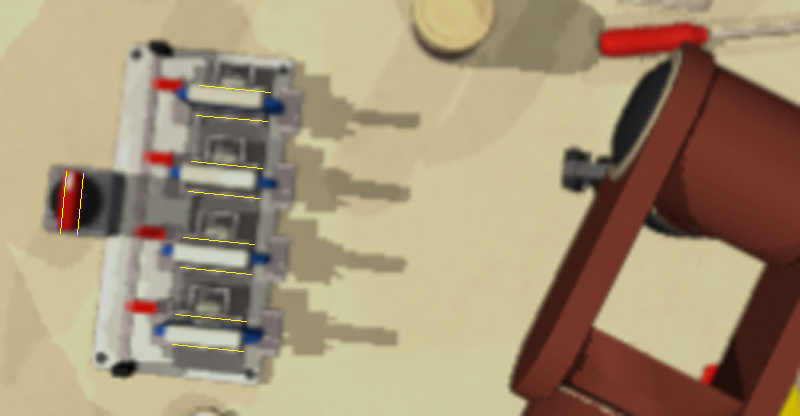

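The tabs are back in their locked places at (168,85), (158,158), (150,232) and (141,307) px. The knob is along rack y, all four panels are seated, the jars are standing and the arm is clear.

```bash
python3 -c "
from plant import *
print(job_done())"
```

```text
the job is handed in; nothing more can be done
None
```

All four blue guard panels are seated in their own slots, the knob is back at locked with the lock tabs over the panels' feet, the full jars are still standing, and the job is handed in (about 38 s on the robot's clock).

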